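# Set the spectrometer support stand to its fourth click and lock it

## Task

Raise the support stand's yellow-headed column straight up until its hidden pawl has clicked past exactly four notches, then lower it gently until that fourth notch carries its weight, neither dropping it nor forcing it down, and let go. Then swing the red-knobbed lock lever fully over, away from the robot. Leave everything else on the bench where it is.

Things in the scene. Friction and masses are not known exactly. Their poses are not given: they have to be found in the camera images.
- stand: Dark blue support stand, bolted down. Base plate 130 mm (stand x) by 250 mm (stand y, -60 to +190), 12 mm thick; tower 76 x 60 mm, top 130 mm above the bench, round the column. Origin on the bench on the column's axis; x away from the robot, give or take the yaw, y along the base plate towards the lock lever, z up.
- column: Steel ratchet column, slides only straight up and down in the tower. Yellow head block 50 (x) x 30 (y) x 40 mm high; origin at its centre, axes as the stand's. Black ears at the two x ends reach 40 mm above this point. It starts at the bottom: this point 160 mm above the bench, head's underside 10 mm above the tower. Pinch the 30 mm width from above. Weighs 0.4 to 0.65 kg.
- first_notch (a point): The first (uppermost) of 6 notches, 12 mm apart, on the column's +x face, 82 mm below the head's centre, inside the tower at the start. Nothing releases the pawl: the column cannot go back below a notch it has passed. Below the first notch only the bottom stop holds it. Pressing a notch on the pawl with over 40 N is damage; so is dropping it (2 mm or more of free fall).
- tower_mouth (a point): Centre of the tower's top. The pawl sits hidden below it at a height that varies: the rise to the FIRST click is anywhere from 10 to 46 mm and must be felt. Over the 6 mm before each click the pull needed grows to 8 to 10 N above the weight, then drops to the weight alone as the pawl snaps under the notch (surely so 2 mm past the drop); the next 5 mm are free.
- lock_lever (a joint): Angle of the lock lever in rad: 0 to 0.12 at the start (leaning along the stand's -x, towards the robot), 1.0 fully over (leaning along +x, against its stop). It stays where it is left; about 1 N at the knob moves it. Its pivot axis is parallel to the stand's y, at stand x = 0, y = 140 mm, 34 mm above the bench.
- lock_lever_tip (a point): Centre of the lever's red ball knob, 26 mm across, on a 10 mm rod, 80 mm from the pivot; 104 mm above the bench at either end of its swing, 114 mm half-way. At stand x = -38 mm at joint value 0 and +38 mm at 1.0. Its block on the base plate is 70 x 50 mm, its top 37 mm above the bench.
- source: Loose steel source housing, 68 mm across, 62 mm high, standing beside the stand; origin at the centre of its underside. Leave alone.
- vial_block: Loose blue vial block, 60 x 90 mm, 42 mm high with the vials, beyond the stand; origin at the centre of its underside. Leave alone.
- bottle_blue: Loose clear bottle with blue cap, 72 mm across, 170 mm high; origin at the centre of its underside. Leave alone.
- bottle_red: Loose amber bottle with red cap, 72 mm across, 170 mm high; origin at the centre of its underside. Leave alone.
- wrench: Loose wrench lying flat, 150 mm long along its x. Leave alone.
- screwdriver: Loose screwdriver lying flat, 170 mm long along its x. Leave alone.

How it is judged:
By the outcome, as a careful person would: the job done as asked, in the order asked, and still so for the second after the job is handed in, with the robot touching nothing.
It also fails if it takes over 67 s, if anything falls off the work surface, if the arm or the gripper's body presses on something with over 40 N, if the wrist force passes 120 N, or if a joint passes its speed limit or range.

## Robot

A 6-joint arm with a two-finger parallel gripper is mounted at the origin on the work surface. World frame = base frame: x ahead of the robot, y to its left, z up, the work surface at z = 0. Lengths are in m, angles in degrees, forces in N, time in s.
With the tool pointing down it reaches from about 0.3 to 0.75 m from the base axis. Payload 8.5 kg.
Tool frame: the origin (TCP) lies at the very end of the fingers, on their centre line; the grasp point (between the pads) lies 19 mm behind it (env.tcp_to_grasp is the distance from the TCP to the grasp point, in m); z points along the fingers, y is the line along which they close (so a half turn about z gives the same grasp; the last joint's range is limited). The gripper opens to 85 mm and grips with 20 to 120 N. Pads are 22 mm wide; open, the fingers measure 114 mm over their backs; the gripper's body (76 mm by 85 mm) begins 54 mm behind the grasp point. The pads swing forward as they close: fully open they stand 13 mm farther back than shut.
Start: joints at [54.586, 21.807, 74.336, -0, 83.858, -12.336], TCP at [0.216, 0.506, 0.231] pointing down, gripper open.
Joint ranges: [-178.18, 178.18], [-50.72, 133.34], [12.68, 142.11], [-81.47, 261.47], [9.98, 163.14], [-165.26, 165.26]. Speed limits (degrees/s): [136.94, 136.94, 180, 180, 180, 180].

## Interface

Orientations are given as a 3x3 rotation matrix whose columns are the frame's x, y, z axes.
In Python, from rig import status, get_image, env gives the robot as it stands.
- The arm moves only by the shell command python3 -m handwheel 'ROWS' [FORCE]. ROWS is text: rows parted by semicolons, each of 7 numbers parted by spaces: the shift along the world's x, y, z in cm, then the turn, a rotation vector about the world's x, y, z in degrees, then the opening, from 0 (shut) to 1 (fully open). In form: dx dy dz wx wy wz gripper; .... A call has 1 to 8 rows; each row is the pose to reach, as a shift and turn from the pose commanded when the call began; what a row does not reach only later rows make up. A row lasts 1/12 s, in which the tool goes at most 41.7 mm and 7.16 degrees, less where a joint would pass 70% of its speed; a pose out of reach is approached as far as the arm can. A call with a gripper value outside its range is refused whole. The fingers move at their own pace and stop on an object; FORCE is the grip in N (left out, the last holds). Time passes only in rows, so rows that repeat a pose let the fingers close. It gives the time, the measured TCP pose, the force, the opening and the grip force at its end, in the units of the state.
- status.observe(): the state, without advancing time (a new reading comes with each control period).
- get_image(name): name is "scene" or "top" or "wrist"; returns a dict with "color" (480x640x3 uint8, red, green, blue), "vertical_fov" (degrees; the focal length in pixels is half the picture's height over the tangent of half this angle, whatever the lens; pixels are square), "cx", "cy" (the principal point, pixels), "xyz" and "orientation" of the camera in the world. Camera axes: x right, y down, z forward; pixel columns grow to the right and rows downward; lengths in m; the calibration is good to about 2 mm. The wrist camera is an equidistant fisheye: a pixel r from the principal point sees the ray r / f radians off the axis. A picture is of the moment at which its call begins. There is no depth.
- env.close_job(): hands the job in; it is judged then, once.
The state is a dict: "time_s": time; "q": joint angles; "qvel": joint speeds; "joint_efforts": joint torques, N m; "position": TCP position; "tool_rot": TCP orientation; "ft_force": force on the tool from outside, world axes, zero at the start; "wrist_torque": the same for the moment, N m; "grip_width": finger opening in m; "gripper_force": force on a finger pad.
Only numpy, scipy, OpenCV 4.12 (cv2) and the standard library are available. Lean on these libraries where they do the work, as an engineer would, in place of code of your own. Each camera call takes 0.05 s, during which the arm holds its last target. There are 200 camera calls.

## Working session

There is one attempt and no reset: what is moved stays moved. The work goes in short steps, Python scripts to look and compute and a shell command to move; the robot and the scene stay as the last step left them, time stands still between calls to the robot, and variables do not carry over. Pictures are saved under pics/ and viewed, at most 10 in all, crops included, and the job is handed in when it is done.

```bash
mkdir -p pics; ls
cat > h.py <<'E'
import numpy as np,cv2
from rig import status,get_image,env
def grab(n,f):
    d=get_image(n); cv2.imwrite(f,cv2.cvtColor(d["color"],cv2.COLOR_RGB2BGR)); return d
def ray(d,u,v):
    f=240/np.tan(np.radians(d["vertical_fov"])/2)
    return np.array(d["orientation"])@np.array([(u-d["cx"])/f,(v-d["cy"])/f,1])
def onz(d,u,v,z):
    r=ray(d,u,v);p=np.array(d["xyz"]);return p+r*(z-p[2])/r[2]
def blobs(d,lo,hi,amin=30):
    h=cv2.cvtColor(d["color"],cv2.COLOR_RGB2HSV);m=cv2.inRange(h,lo,hi)
    c,_=cv2.findContours(m,cv2.RETR_EXTERNAL,cv2.CHAIN_APPROX_NONE)
    return [(cv2.contourArea(k),cv2.minAreaRect(k)) for k in c if cv2.contourArea(k)>amin]
E
python3 - <<'E'
from h import *
np.set_printoptions(precision=4,suppress=True)
import pickle
for n in("top","scene"):
    d=grab(n,f"pics/{n}0.png");pickle.dump(d,open(n+".pkl","wb"));print(n,d["xyz"],np.array(d["orientation"]).round(3).tolist(),d["vertical_fov"])
    print("Y",blobs(d,(22,120,90),(35,255,255)));print("R",blobs(d,(0,150,80),(6,255,255)))
s=status.observe();print(s)
E
```

```text
pics
top [0.3204 0.0007 1.3469] [[-0.009, -0.989, 0.144], [-1.0, 0.009, -0.003], [0.002, -0.144, -0.99]] 48.103832984648285
Y [(163.0, ((385.6177062988281, 213.4705810546875), (16.24988555908203, 13.581995010375977), 75.96376037597656))]
R [(258.0, ((163.97056579589844, 288.11761474609375), (9.089425086975098, 34.814212799072266), 59.036251068115234)), (54.0, ((327.0, 245.5), (9.192387580871582, 9.192387580871582), 45.0)), (138.0, ((537.5, 234.0), (13.0, 14.0), 0.0)), (402.5, ((600.0, 207.0), (18.0, 24.0), 90.0))]
scene [ 1.2134 -0.0565  1.3295] [[0.063, 0.864, -0.499], [0.998, -0.049, 0.043], [0.013, -0.501, -0.865]] 53.856352126993784
Y [(78.0, ((266.44122314453125, 236.76475524902344), (8.973817825317383, 10.6715669631958), 75.96376037597656))]
R [(66.5, ((86.96155548095703, 280.19232177734375), (12.03136920928955, 21.458009719848633), 82.87498474121094)), (58.0, ((148.80001831054688, 229.60003662109375), (8.049844741821289, 9.838699340820312), 63.43495178222656)), (86.0, ((430.08428955078125, 213.13482666015625), (5.1939897537231445, 21.62395668029785), 57.9946174621582))]
{'time_s': 0.1, 'q': array([ 54.5848,  21.8369,  74.3795,   0.0011,  83.8584, -12.3337]), 'qvel': array([ 0.0601, -0.0814, -0.1617,  0.0011,  0.0024, -0.0099]), 'joint_efforts': array([  0.0039, -44.9218, -23.166 ,  -0.0001,   0.0036,   0.    ]), 'position': array([0.2154, 0.5058, 0.2308]), 'tool_rot': array([[-0.9199,  0.392 , -0.0008],
       [ 0.392 ,  0.9199, -0.0011],
       [ 0.0003, -0.0013, -1.    ]]), 'ft_force': array([ 0.5131,  0.8523, -0.566 ]), 'wrist_torque': array([-0.005 , -0.0114,  0.038 ]), 'gripper_force': 0.0, 'grip_width': 0.08519929424909524}
```

View pics/top0.png

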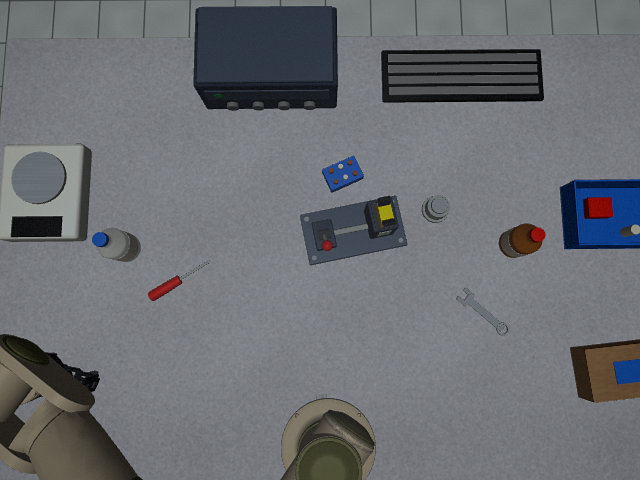

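View pics/scene0.png

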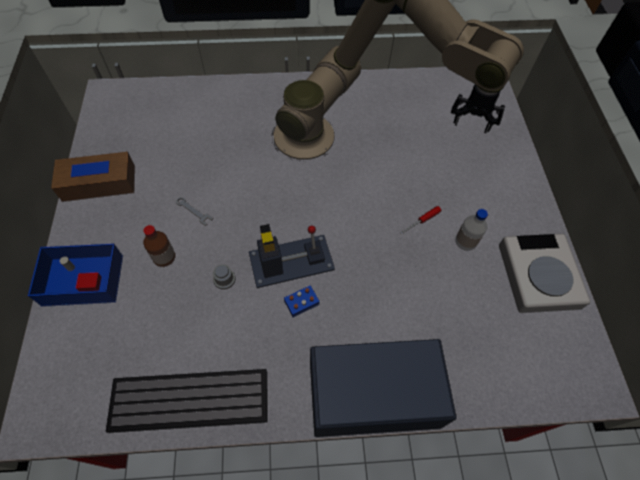

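The top view shows the base plate with corners near (302,214), (397,196), (407,244) and (312,264). The yellow head is at (386,213) and the red knob at (327,245). In the scene view the head is at (266,238) and the knob at (312,230). I'll compute poses from these.

Run:
```python
from h import *
import pickle
np.set_printoptions(precision=4,suppress=True)
d=pickle.load(open("top.pkl","rb"));s=pickle.load(open("scene.pkl","rb"))
# base plate by colour: dark bluish -> min area rect
h=cv2.cvtColor(d["color"],cv2.COLOR_RGB2HSV)[180:280,290:420]
m=(h[...,2]<100).astype(np.uint8); c,_=cv2.findContours(m,cv2.RETR_EXTERNAL,cv2.CHAIN_APPROX_NONE);k=max(c,key=cv2.contourArea)
b=cv2.boxPoints(cv2.minAreaRect(k))+[290,180];print(b)
P=np.array([onz(d,u,v,.012) for u,v in b]);print(P)
for i in range(4):
    e=P[(i+1)%4]-P[i];print(np.linalg.norm(e),np.degrees(np.arctan2(e[1],e[0])))
print("platecentre",P.mean(0))
print("head top",onz(d,385.6,213.5,.18),onz(s,266.4,236.8,.18))
print("knob",onz(d,327,245.5,.106))
print("ext src",onz(d,435,209,.05),"vials",onz(d,343,173,.03))
def tri(a,b):
    A=np.array([ray(d,*a),-ray(s,*b)]).T;x=np.linalg.lstsq(A,np.array(s["xyz"])-np.array(d["xyz"]),rcond=None)[0]
    return np.array(d["xyz"])+x[0]*ray(d,*a)
print("knob tri",tri((327,245.5),(312,230)))
x=cv2.resize(d["color"][185:275,295:415],(800,600),interpolation=cv2.INTER_CUBIC);cv2.imwrite("pics/crop.png",x[...,::-1])
```

```text
[[298.5804 213.6385]
 [396.7241 193.333 ]
 [407.4242 245.0502]
 [309.2805 265.3558]]
[[ 0.5616  0.0691  0.012 ]
 [ 0.6117 -0.1798  0.012 ]
 [ 0.4795 -0.2029  0.012 ]
 [ 0.4308  0.0427  0.012 ]]
0.25388544005996294 -78.61697163668619
0.13425724912194092 -170.0909929906889
0.25034292920823104 101.20496087524286
0.13343482213895128 11.421728674834128
platecentre [ 0.5209 -0.0677  0.012 ]
head top [ 0.5299 -0.1313  0.18  ] [ 0.5354 -0.1311  0.18  ]
knob [ 0.4689 -0.0016  0.106 ]
ext src [ 0.5634 -0.2675  0.05  ] vials [ 0.6612 -0.0436  0.03  ]
knob tri [ 0.4699 -0.0016  0.097 ]
```

View pics/crop.png

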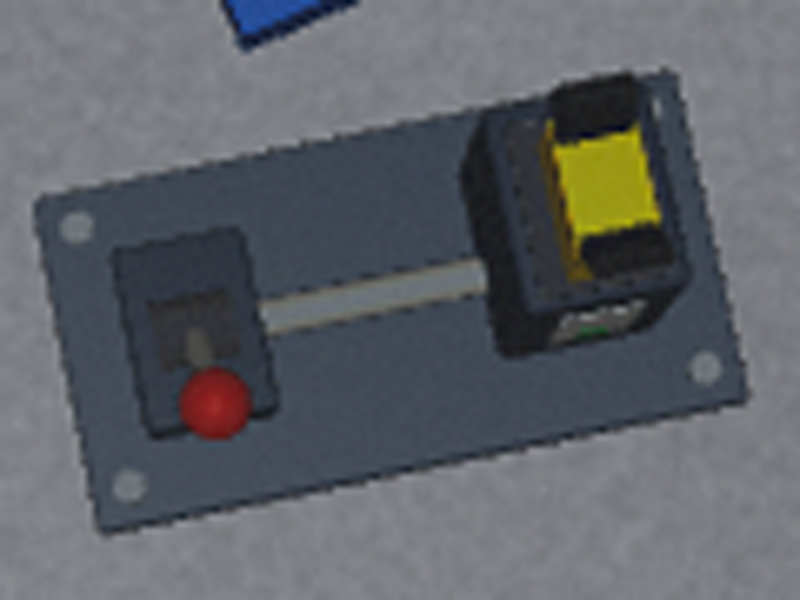

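The stand origin comes out near (0.533, -0.131) with yaw about +11.3°, and the knob agrees with that. I'll start moving: a 34.4° turn and the long traverse.

```bash
python3 -m handwheel '1 -2 1 0 0 3 1; 2.7 -5.4 1 0 0 8 1; 4.5 -9 1 0 0 13 1; 6.3 -12.6 1 0 0 18 1; 8.1 -16.2 1 0 0 23 1; 9.9 -19.8 1 0 0 28 1; 11.7 -23.4 1 0 0 32 1; 13.5 -27 1 0 0 34.4 1'; python3 -m handwheel '1.8 -3.6 1 0 0 0 1; 3.6 -7.2 1 0 0 0 1; 5.4 -10.8 1 0 0 0 1; 7.2 -14.4 1 0 0 0 1; 9 -18 1 0 0 0 1; 10.8 -21.6 1 0 0 0 1; 12.6 -25.2 1 0 0 0 1; 14.4 -28.8 1 0 0 0 1'; python3 -m handwheel '2 -4 1 0 0 0 1; 3.8 -7.9 1 0 0 0 1; 3.8 -7.9 1 0 0 0 1;3.8 -7.9 1 0 0 0 1'
python3 - <<'E'
from h import *
import pickle
d=grab("wrist","pics/w1.png");pickle.dump(d,open("w1.pkl","wb"));print(d["xyz"],d["orientation"],d["vertical_fov"],d["cx"],d["cy"]);print(blobs(d,(22,120,60),(35,255,255)));s=status.observe();print(s)
E
```

```text
time_s: 0.77
position: [0.3508, 0.2341, 0.2412]
tool_rot: [[-0.98, -0.2, -0.0], [-0.2, 0.98, -0.0], [0.0, -0.0, -1.0]]
ft_force: [0.8, 1.5, -0.2]
grip_width: 0.0855
gripper_force: 0.0
time_s: 1.43
position: [0.4949, -0.0541, 0.2511]
tool_rot: [[-0.981, -0.196, -0.0], [-0.196, 0.981, 0.0], [0.0, 0.0, -1.0]]
ft_force: [1.5, 0.4, 0.2]
grip_width: 0.0856
gripper_force: 0.0
time_s: 1.77
position: [0.533, -0.1331, 0.2602]
tool_rot: [[-0.981, -0.193, -0.001], [-0.193, 0.981, 0.001], [0.001, 0.001, -1.0]]
ft_force: [0.2, 0.3, -0.1]
grip_width: 0.0856
gripper_force: 0.0
[ 0.45718683 -0.14887742  0.4028958 ] [[-1.95114551e-01  9.34820581e-01  2.96716690e-01]
 [ 9.80780041e-01  1.85691295e-01  5.99103894e-02]
 [ 9.07758587e-04  3.02703196e-01 -9.53084441e-01]] 65.70646984690485 315.4849638539479 238.4137631966623
[(2110.5, ((315.9678955078125, 253.50994873046875), (47.26590347290039, 62.02851867675781), 1.2188750505447388)), (204.5, ((316.5478210449219, 204.53775024414062), (43.011592864990234, 5.973833084106445), 1.3971810340881348))]
{'time_s': 1.8167, 'q': array([-2.62425397e+01,  2.06004671e+01,  7.13455283e+01,  1.43586182e-02,
        8.81588180e+01, -1.27485701e+02]), 'qvel': array([ 2.01021195, -1.87756954,  1.52281863,  0.24563284, -0.01891391,
        0.37233199]), 'joint_efforts': array([ -1.96259871, -42.83333659, -24.54534888,  -0.09796133,
        -0.06519217,  -0.08370101]), 'position': array([ 0.53238611, -0.13138332,  0.26050359]), 'tool_rot': array([[-0.98080918, -0.19496414, -0.00153003],
       [-0.19496581,  0.98080949,  0.00103354],
       [ 0.00129917,  0.00131201, -0.9999983 ]]), 'ft_force': array([ 0.81718632,  0.60511148, -0.15108959]), 'wrist_torque': array([ 0.05803235,  0.00764293, -0.03668183]), 'gripper_force': 0.0, 'grip_width': 0.08524673166244444}
```

View pics/w1.png

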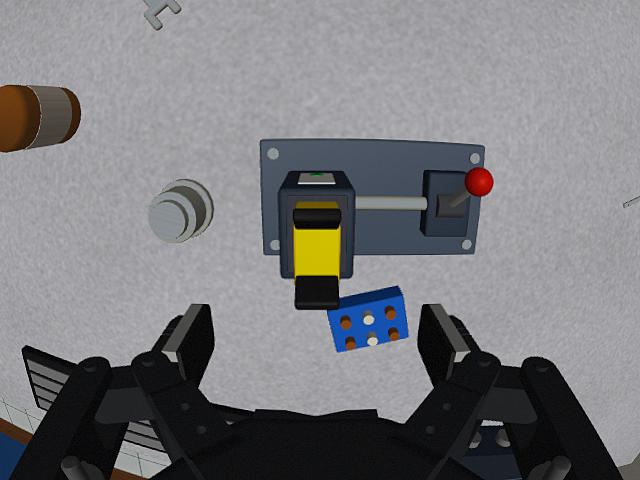

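The wrist view shows the yellow head at (316,253), centred between the fingers, and the red knob at (479,182). I'll refine the head's centre and yaw from this view.

```bash
cat >> h.py <<'E'
def fish(d,u,v,z):
    f=240/np.tan(np.radians(d["vertical_fov"])/2);a=np.array([u-d["cx"],v-d["cy"]]);r=np.hypot(*a)+1e-9;t=r/f
    w=np.array(d["orientation"])@np.array([*(a/r*np.sin(t)),np.cos(t)]);p=np.array(d["xyz"]);return p+w*(z-p[2])/w[2]
E
python3 - <<'E'
from h import *
import pickle
d=pickle.load(open("w1.pkl","rb"))
h=cv2.cvtColor(d["color"],cv2.COLOR_RGB2HSV);m=cv2.inRange(h,(22,120,60),(35,255,255))
L,R=[],[]
for v in range(232,272,4):
    c=np.flatnonzero(m[v,280:360])+280;L.append(fish(d,c[0]-.5,v,.18)[:2]);R.append(fish(d,c[-1]+.5,v,.18)[:2])
L=np.array(L);R=np.array(R)
for e in(L,R):
    vx,vy,_,_=cv2.fitLine(e.astype(np.float32),cv2.DIST_L2,0,.01,.01).ravel();print(np.degrees(np.arctan2(vy,vx)))
print("width",np.linalg.norm(L-R,axis=1).mean());M=(L+R).mean(0)/2;print("mid",M)
y=np.array([-.196,.981]);print("y-offset of head line from TCP",(M-status.observe()["position"][:2])@y)
# head x extents: ear top edges px rows at z=.2
for v in(276,276+33):print(fish(d,317,v,.2))
r=[b for b in blobs(d,(0,150,60),(6,255,255)) if b[1][0][0]>450];print(r,fish(d,*r[0][1][0],.106))
print(fish(d,317,209,.2),fish(d,317,228,.2))
E
```

```text
11.440219
11.727528
width 0.029485172290698032
mid [ 0.53413213 -0.13273415]
y-offset of head line from TCP -0.0016673813251225356
[ 0.54314937 -0.13067096  0.2       ]
[ 0.56502466 -0.12628269  0.2       ]
[(583.0, ((478.5, 181.5), (27.0, 27.0), 90.0))] [ 0.47198111 -0.00280411  0.106     ]
[ 0.50323999 -0.13866299  0.2       ] [ 0.51409932 -0.1364903   0.2       ]
```

```bash
python3 -m handwheel '0.15 -0.15 -2 0 0 .3 .8; 0.15 -0.15 -5 0 0 .3 .7; 0.15 -0.15 -8 0 0 .3 .7; 0.15 -0.15 -10 0 0 .3 .7; 0.15 -0.15 -11 0 0 .3 .7; 0.15 -0.15 -11.4 0 0 .3 .7; 0.15 -0.15 -11.4 0 0 .3 .7; 0.15 -0.15 -11.4 0 0 .3 .7'
python3 - <<'E'
from h import *
s=status.observe();print(s['position'],s['ft_force'],s['grip_width']);grab("wrist","pics/w2.png")
E
```

```text
time_s: 2.48
position: [0.5346, -0.1323, 0.1486]
tool_rot: [[-0.979, -0.202, 0.002], [-0.202, 0.979, -0.001], [-0.002, -0.001, -1.0]]
ft_force: [-0.1, 0.5, 0.5]
grip_width: 0.0595
gripper_force: 0.0
[ 0.53456144 -0.13228464  0.14862676] [-0.14143405  0.4557698   0.46226062] 0.05947405518175806
```

View pics/w2.png

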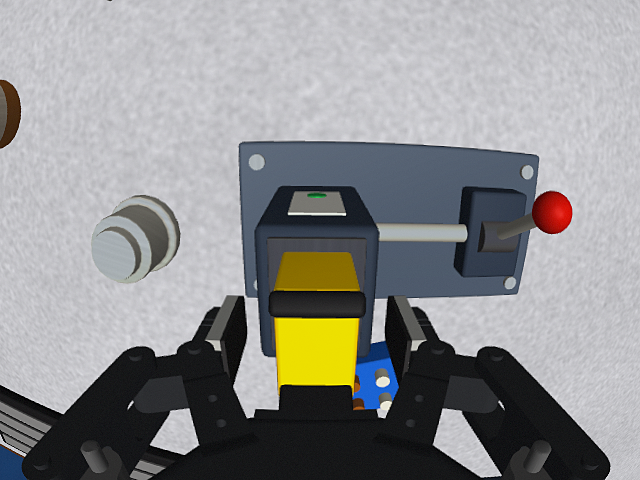

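The head (275–361) sits about 1 mm toward +y of the midpoint between the pads (243/387). I'll nudge over and close.

```bash
python3 -m handwheel '-0.02 0.1 -0.2 0 0 0 .6; -0.02 0.1 -0.2 0 0 0 .45; -0.02 0.1 -0.2 0 0 0 .3; -0.02 0.1 -0.2 0 0 0 .2;  -0.02 0.1 -0.2 0 0 0 .2; -0.02 0.1 -0.2 0 0 0 .2' 60; python3 -m handwheel '0 0 0 0 0 0 0.1;0 0 0 0 0 0 0.1;0 0 0 0 0 0 0.1;0 0 0 0 0 0 0.1'
python3 - <<'E'
from h import *
s=status.observe();print(s['position'],s['ft_force'],s['wrist_torque'],s['grip_width'])
E
```

```text
time_s: 3.03
position: [0.5341, -0.1321, 0.146]
tool_rot: [[-0.98, -0.201, 0.001], [-0.201, 0.98, -0.001], [-0.001, -0.001, -1.0]]
ft_force: [-1.4, -3.0, 5.9]
grip_width: 0.0293
gripper_force: 60.6
time_s: 3.37
position: [0.5341, -0.1321, 0.146]
tool_rot: [[-0.98, -0.201, 0.001], [-0.201, 0.98, -0.001], [-0.001, -0.001, -1.0]]
ft_force: [-1.7, -4.4, 6.0]
grip_width: 0.0294
gripper_force: 60.6
[ 0.53413496 -0.13214339  0.14604723] [-1.68032034 -4.40310361  5.96798762] [-0.45065889  0.32542943 -0.33020052] 0.029439603100358945
```

```bash
python3 -m handwheel '0 0 0.1 0 0 0 0.1; 0 0 0.2 0 0 0 0.1;0 0 0.2 0 0 0 0.1' | egrep 'posi|ft_'
python3 -m handwheel '0 0 0.1 0 0 0 0.1; 0 0 0.2 0 0 0 0.1;0 0 0.2 0 0 0 0.1' | egrep 'posi|ft_'
python3 -m handwheel '0 0 0.1 0 0 0 0.1; 0 0 0.2 0 0 0 0.1;0 0 0.2 0 0 0 0.1' | egrep 'posi|ft_'
python3 -m handwheel '0 0 0.1 0 0 0 0.1; 0 0 0.2 0 0 0 0.1;0 0 0.2 0 0 0 0.1' | egrep 'posi|ft_'
```

```text
position: [0.5341, -0.1321, 0.1469]
ft_force: [2.3, -4.7, -4.9]
position: [0.5341, -0.1321, 0.1488]
ft_force: [2.2, -5.9, -4.3]
position: [0.5341, -0.1321, 0.1508]
ft_force: [0.9, -5.0, -4.0]
position: [0.5341, -0.1321, 0.1528]
ft_force: [1.4, -5.8, -4.1]
```

```bash
for i in 1; do
python3 -m handwheel '0 0 0.1 0 0 0 0.1; 0 0 0.2 0 0 0 0.1;0 0 0.2 0 0 0 0.1' | egrep 'posi|ft_'
python3 -m handwheel '0 0 0.1 0 0 0 0.1; 0 0 0.2 0 0 0 0.1;0 0 0.2 0 0 0 0.1' | egrep 'posi|ft_'
python3 -m handwheel '0 0 0.1 0 0 0 0.1; 0 0 0.2 0 0 0 0.1;0 0 0.2 0 0 0 0.1' | egrep 'posi|ft_'
python3 -m handwheel '0 0 0.1 0 0 0 0.1; 0 0 0.2 0 0 0 0.1;0 0 0.2 0 0 0 0.1' | egrep 'posi|ft_'
python3 -m handwheel '0 0 0.1 0 0 0 0.1; 0 0 0.2 0 0 0 0.1;0 0 0.2 0 0 0 0.1' | egrep 'posi|ft_'
done
```

```text
position: [0.5341, -0.1321, 0.1548]
ft_force: [1.2, -5.9, -4.8]
position: [0.5341, -0.1321, 0.1568]
ft_force: [2.9, -5.2, -3.9]
position: [0.5341, -0.1321, 0.1588]
ft_force: [3.1, -5.1, -3.9]
position: [0.5341, -0.1321, 0.1608]
ft_force: [1.6, -5.2, -3.9]
position: [0.5341, -0.1321, 0.1628]
ft_force: [1.7, -5.0, -4.5]
```

```bash
for i in 1; do
python3 -m handwheel '0 0 0.1 0 0 0 0.1; 0 0 0.2 0 0 0 0.1;0 0 0.2 0 0 0 0.1' | egrep 'posi|ft_'
python3 -m handwheel '0 0 0.1 0 0 0 0.1; 0 0 0.2 0 0 0 0.1;0 0 0.2 0 0 0 0.1' | egrep 'posi|ft_'
python3 -m handwheel '0 0 0.1 0 0 0 0.1; 0 0 0.2 0 0 0 0.1;0 0 0.2 0 0 0 0.1' | egrep 'posi|ft_'
python3 -m handwheel '0 0 0.1 0 0 0 0.1; 0 0 0.2 0 0 0 0.1;0 0 0.2 0 0 0 0.1' | egrep 'posi|ft_'
python3 -m handwheel '0 0 0.1 0 0 0 0.1; 0 0 0.2 0 0 0 0.1;0 0 0.2 0 0 0 0.1' | egrep 'posi|ft_'
done
```

```text
position: [0.5341, -0.1321, 0.1648]
ft_force: [2.4, -5.1, -4.7]
position: [0.5341, -0.1321, 0.1668]
ft_force: [2.4, -5.1, -5.7]
position: [0.5341, -0.1321, 0.1688]
ft_force: [2.8, -5.3, -3.8]
position: [0.5341, -0.1321, 0.1708]
ft_force: [0.8, -5.4, -4.3]
position: [0.5341, -0.1321, 0.172]
ft_force: [4.2, -5.8, -9.7]
```

```bash
for i in 1; do
python3 -m handwheel '0 0 0.1 0 0 0 0.1;0 0 0.1 0 0 0 0.1' | egrep 'posi|ft_'
python3 -m handwheel '0 0 0.1 0 0 0 0.1;0 0 0.1 0 0 0 0.1' | egrep 'posi|ft_'
python3 -m handwheel '0 0 0.1 0 0 0 0.1;0 0 0.1 0 0 0 0.1' | egrep 'posi|ft_'
python3 -m handwheel '0 0 0.1 0 0 0 0.1;0 0 0.1 0 0 0 0.1' | egrep 'posi|ft_'
python3 -m handwheel '0 0 0.1 0 0 0 0.1;0 0 0.1 0 0 0 0.1' | egrep 'posi|ft_'
python3 -m handwheel '0 0 0.1 0 0 0 0.1;0 0 0.1 0 0 0 0.1' | egrep 'posi|ft_'
done
```

```text
position: [0.534, -0.1321, 0.1727]
ft_force: [3.7, -5.8, -12.1]
position: [0.534, -0.1321, 0.1735]
ft_force: [5.0, -6.0, -13.2]
position: [0.534, -0.1321, 0.1743]
ft_force: [6.1, -6.8, -14.5]
position: [0.534, -0.1321, 0.1752]
ft_force: [4.7, -7.5, -14.7]
position: [0.534, -0.1321, 0.1762]
ft_force: [5.0, -7.3, -14.9]
position: [0.534, -0.1321, 0.1772]
ft_force: [5.8, -6.4, -14.4]
```

```bash
for i in 1; do
python3 -m handwheel '0 0 0.1 0 0 0 0.1;0 0 0.1 0 0 0 0.1' | egrep 'posi|ft_'
python3 -m handwheel '0 0 0.1 0 0 0 0.1;0 0 0.1 0 0 0 0.1' | egrep 'posi|ft_|grip'
done
python3 - <<'E'
from h import *
import pickle
d=grab("wrist","pics/w3.png");pickle.dump(d,open("w3.pkl","wb"))
E
```

```text
position: [0.5341, -0.1321, 0.1795]
ft_force: [1.5, -4.4, -6.0]
position: [0.5341, -0.1321, 0.1807]
ft_force: [1.7, -6.6, -4.2]
grip_width: 0.0293
gripper_force: 62.4
```

View pics/w3.png

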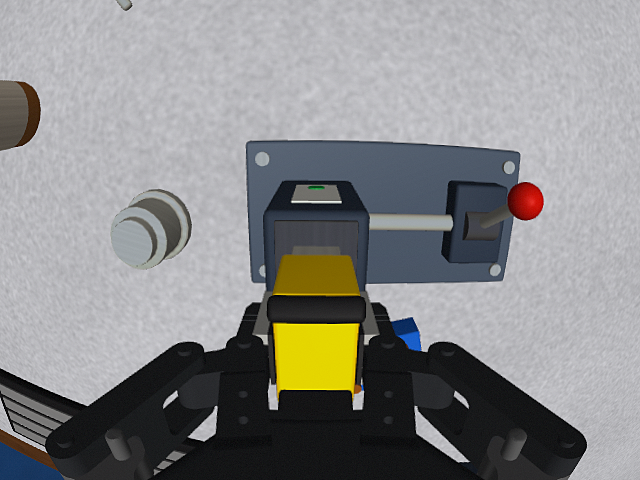

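Click 1 came at TCP z ≈ 0.178 and the grip held. The next clicks should be near 0.190, 0.202 and 0.214.

```bash
for i in 1; do
python3 -m handwheel '0 0 0.1 0 0 0 0.1;0 0 0.2 0 0 0 0.1;0 0 0.2 0 0 0 0.1' | egrep 'posi|ft_'
python3 -m handwheel '0 0 0.1 0 0 0 0.1;0 0 0.2 0 0 0 0.1;0 0 0.2 0 0 0 0.1' | egrep 'posi|ft_'
python3 -m handwheel '0 0 0.1 0 0 0 0.1;0 0 0.2 0 0 0 0.1;0 0 0.2 0 0 0 0.1' | egrep 'posi|ft_'
python3 -m handwheel '0 0 0.1 0 0 0 0.1;0 0 0.2 0 0 0 0.1;0 0 0.2 0 0 0 0.1' | egrep 'posi|ft_'
python3 -m handwheel '0 0 0.1 0 0 0 0.1;0 0 0.1 0 0 0 0.1' | egrep 'posi|ft_'
python3 -m handwheel '0 0 0.1 0 0 0 0.1;0 0 0.1 0 0 0 0.1' | egrep 'posi|ft_'
python3 -m handwheel '0 0 0.1 0 0 0 0.1;0 0 0.1 0 0 0 0.1' | egrep 'posi|ft_'
done
```

```text
position: [0.5341, -0.1321, 0.1828]
ft_force: [2.0, -5.7, -3.7]
position: [0.534, -0.1321, 0.184]
ft_force: [3.9, -5.4, -9.0]
position: [0.534, -0.1321, 0.1855]
ft_force: [4.9, -6.1, -12.7]
position: [0.534, -0.1321, 0.1872]
ft_force: [6.3, -6.2, -14.9]
position: [0.534, -0.1321, 0.1881]
ft_force: [5.2, -5.8, -15.1]
position: [0.534, -0.1321, 0.1891]
ft_force: [5.6, -5.9, -14.0]
position: [0.5341, -0.1321, 0.1913]
ft_force: [1.6, -5.2, -5.6]
```

```bash
for i in 1; do
python3 -m handwheel '0 0 0.1 0 0 0 0.1;0 0 0.1 0 0 0 0.1' | egrep 'posi|ft_'
python3 -m handwheel '0 0 0.1 0 0 0 0.1;0 0 0.2 0 0 0 0.1;0 0 0.2 0 0 0 0.1' | egrep 'posi|ft_'
python3 -m handwheel '0 0 0.1 0 0 0 0.1;0 0 0.2 0 0 0 0.1;0 0 0.2 0 0 0 0.1' | egrep 'posi|ft_'
python3 -m handwheel '0 0 0.1 0 0 0 0.1;0 0 0.2 0 0 0 0.1;0 0 0.2 0 0 0 0.1' | egrep 'posi|ft_'
python3 -m handwheel '0 0 0.1 0 0 0 0.1;0 0 0.2 0 0 0 0.1;0 0 0.2 0 0 0 0.1' | egrep 'posi|ft_'
python3 -m handwheel '0 0 0.1 0 0 0 0.1;0 0 0.1 0 0 0 0.1' | egrep 'posi|ft_'
python3 -m handwheel '0 0 0.1 0 0 0 0.1;0 0 0.1 0 0 0 0.1' | egrep 'posi|ft_'
python3 -m handwheel '0 0 0.1 0 0 0 0.1;0 0 0.1 0 0 0 0.1' | egrep 'posi|ft_'
done
```

```text
position: [0.5341, -0.1321, 0.1926]
ft_force: [1.9, -5.0, -4.9]
position: [0.5341, -0.1321, 0.1947]
ft_force: [2.4, -5.3, -4.5]
position: [0.5341, -0.1321, 0.196]
ft_force: [4.0, -5.8, -8.9]
position: [0.534, -0.1321, 0.1974]
ft_force: [5.3, -6.0, -12.7]
position: [0.534, -0.1321, 0.1992]
ft_force: [6.5, -6.3, -15.1]
position: [0.534, -0.1321, 0.2001]
ft_force: [5.7, -6.3, -15.1]
position: [0.534, -0.1321, 0.201]
ft_force: [5.6, -7.1, -14.6]
position: [0.5341, -0.1321, 0.2032]
ft_force: [1.5, -5.6, -5.1]
```

Click 3 at about 0.202. Same pattern for the fourth.

```bash
for i in 1; do
python3 -m handwheel '0 0 0.1 0 0 0 0.1;0 0 0.1 0 0 0 0.1' | egrep 'posi|ft_'
python3 -m handwheel '0 0 0.1 0 0 0 0.1;0 0 0.2 0 0 0 0.1;0 0 0.2 0 0 0 0.1' | egrep 'posi|ft_'
python3 -m handwheel '0 0 0.1 0 0 0 0.1;0 0 0.2 0 0 0 0.1;0 0 0.2 0 0 0 0.1' | egrep 'posi|ft_'
python3 -m handwheel '0 0 0.1 0 0 0 0.1;0 0 0.2 0 0 0 0.1;0 0 0.2 0 0 0 0.1' | egrep 'posi|ft_'
python3 -m handwheel '0 0 0.1 0 0 0 0.1;0 0 0.2 0 0 0 0.1;0 0 0.2 0 0 0 0.1' | egrep 'posi|ft_'
python3 -m handwheel '0 0 0.1 0 0 0 0.1;0 0 0.1 0 0 0 0.1' | egrep 'posi|ft_'
python3 -m handwheel '0 0 0.1 0 0 0 0.1;0 0 0.1 0 0 0 0.1' | egrep 'posi|ft_'
python3 -m handwheel '0 0 0.1 0 0 0 0.1;0 0 0.1 0 0 0 0.1' | egrep 'posi|ft_'
python3 -m handwheel '0 0 0.1 0 0 0 0.1;0 0 0.1 0 0 0 0.1;0 0 0.1 0 0 0 0.1' | egrep 'posi|ft_'
done
```

```text
position: [0.5341, -0.1321, 0.2046]
ft_force: [2.1, -5.5, -4.2]
position: [0.5341, -0.1321, 0.2067]
ft_force: [3.0, -6.0, -4.0]
position: [0.534, -0.1321, 0.2079]
ft_force: [3.2, -6.7, -9.6]
position: [0.534, -0.1321, 0.2093]
ft_force: [5.0, -6.4, -12.4]
position: [0.534, -0.1321, 0.2111]
ft_force: [5.8, -6.2, -14.7]
position: [0.534, -0.1321, 0.212]
ft_force: [5.3, -7.5, -15.6]
position: [0.534, -0.1321, 0.2129]
ft_force: [4.7, -6.2, -13.4]
position: [0.5341, -0.1321, 0.2151]
ft_force: [2.0, -5.5, -5.1]
position: [0.5341, -0.1321, 0.2166]
ft_force: [2.8, -4.9, -3.4]
```

Four clicks. Now I'll lower it in small steps until contact.

```bash
for i in 1; do
python3 -m handwheel '0 0 -0.05 0 0 0 0.1;0 0 -0.1 0 0 0 0.1;0 0 -0.1 0 0 0 0.1' | egrep 'posi|ft_'
python3 -m handwheel '0 0 -0.05 0 0 0 0.1;0 0 -0.05 0 0 0 0.1' | egrep 'posi|ft_'
python3 -m handwheel '0 0 -0.05 0 0 0 0.1;0 0 -0.05 0 0 0 0.1' | egrep 'posi|ft_'
python3 -m handwheel '0 0 -0.05 0 0 0 0.1;0 0 -0.05 0 0 0 0.1' | egrep 'posi|ft_'
done
```

```text
position: [0.5341, -0.1321, 0.2155]
ft_force: [2.3, -4.4, -5.1]
position: [0.5341, -0.1321, 0.215]
ft_force: [3.5, -5.4, -5.6]
position: [0.5341, -0.1321, 0.2145]
ft_force: [2.3, -5.3, -4.3]
position: [0.5341, -0.1321, 0.214]
ft_force: [2.3, -5.9, -5.7]
```

```bash
for i in 1; do
python3 -m handwheel '0 0 -0.05 0 0 0 0.1;0 0 -0.05 0 0 0 0.1' | egrep 'posi|ft_'
python3 -m handwheel '0 0 -0.05 0 0 0 0.1;0 0 -0.05 0 0 0 0.1' | egrep 'posi|ft_'
done
```

```text
position: [0.5341, -0.1321, 0.2137]
ft_force: [2.6, -5.3, -3.7]
position: [0.5341, -0.1322, 0.2136]
ft_force: [0.7, -5.5, -0.9]
```

```bash
python3 -m handwheel '0 0 -0.03 0 0 0 0.1;0 0 -0.03 0 0 0 0.1' | egrep 'posi|ft_'
python3 -m handwheel '0 0 -0.02 0 0 0 0.1;0 0 -0.02 0 0 0 0.1' | egrep 'posi|ft_'
```

```text
position: [0.5341, -0.1321, 0.2136]
ft_force: [0.5, -5.8, 0.6]
position: [0.5341, -0.1321, 0.2136]
ft_force: [-0.0, -5.5, 1.4]
```

The fourth notch is carrying the weight: z stays at 0.2136 and the load is off the wrist. I'll ease the grip and release.

```bash
python3 -m handwheel '0 0 0 0 0 0 0.1;0 0 0 0 0 0 0.1;0 0 0 0 0 0 0.1' 20 
python3 -m handwheel '0 0 0 0 0 0 0.36;0 0 0 0 0 0 0.4;0 0 0 0 0 0 0.5;0 0 0 0 0 0 0.6; 0 0 0 0 0 0 0.7;0 0 0 0 0 0 0.7'
python3 - <<'E'
from h import *
grab("wrist","pics/w4.png")
E
```

```text
time_s: 15.0
position: [0.5341, -0.1321, 0.2136]
tool_rot: [[-0.98, -0.201, 0.001], [-0.201, 0.98, -0.001], [-0.001, -0.001, -1.0]]
ft_force: [-0.0, -4.6, 2.5]
grip_width: 0.0295
gripper_force: 63.2
time_s: 15.5
position: [0.5338, -0.1313, 0.2132]
tool_rot: [[-0.979, -0.202, -0.0], [-0.202, 0.979, 0.0], [0.0, 0.0, -1.0]]
ft_force: [0.1, -0.2, 0.2]
grip_width: 0.0597
gripper_force: 0.0
```

View pics/w4.png

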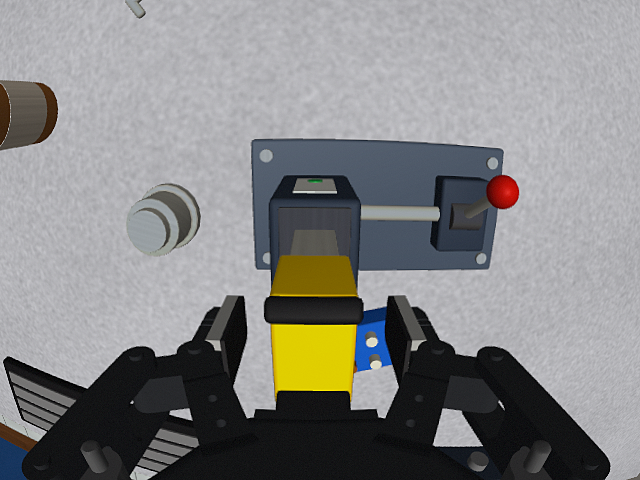

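Released, and the column stays up. I'll rise straight up, close the fingers, move behind the knob and descend on the robot side.

```bash
python3 -m handwheel '0 0 1 0 0 0 .7; 0 0 3 0 0 0 .7; 0 0 5.5 0 0 0 .7; 0 0 7.5 0 0 0 .7; 0 0 7.5 0 0 0 .7' | grep -E 'posi|ft_'
python3 -m handwheel '-1.5 1.5 0 0 0 0 0; -4 4 0 0 0 0 0; -6.5 6.8 0 0 0 0 0; -9 9.6 0 0 0 0 0; -10.9 11.9 0 0 0 0 0; -10.9 11.9 0 0 0 0 0; -10.9 11.9 0 0 0 0 0' | grep -E 'posi|ft_|grip_w'
python3 -m handwheel '0 0 -3 0 0 0 0; 0 0 -6 0 0 0 0; 0 0 -9 0 0 0 0; 0 0 -11 0 0 0 0;0 0 -12 0 0 0 0;0 0 -12 0 0 0 0' | grep -E 'posi|ft_|grip_w'
python3 - <<'E'
from h import *
d=grab("wrist","pics/w5.png")
r=[b for b in blobs(d,(0,150,60),(6,255,255),200)];print(r);[print(fish(d,*k[1][0],.106)) for k in r]
E
```

```text
position: [0.5349, -0.1319, 0.2924]
ft_force: [0.1, -0.6, -0.7]
position: [0.4242, -0.0117, 0.2884]
ft_force: [0.8, 0.4, 0.0]
grip_width: 0.0004
position: [0.4244, -0.013, 0.1659]
ft_force: [-0.2, 0.6, -0.2]
grip_width: 0.0
[]
```

View pics/w5.png

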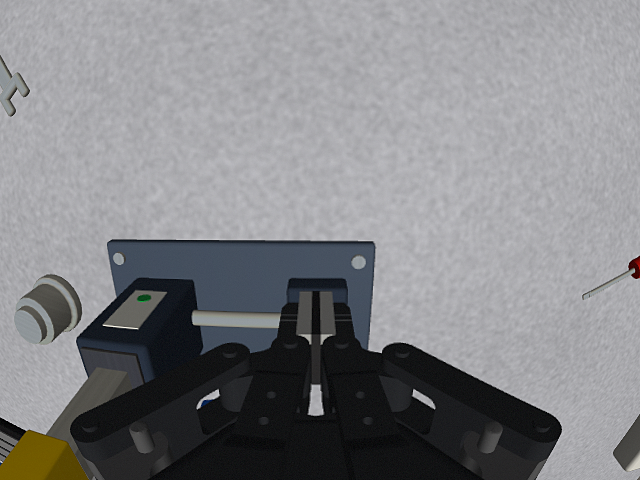

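The fingers are in line with the lever block, with the knob hidden behind them. I'll descend and push along the stand's +x.

```bash
python3 -m handwheel '0 0 -3 0 0 0 0; 0 0 -5.5 0 0 0 0; 0 0 -7 0 0 0 0; 0 0 -7 0 0 0 0' | grep -E 'posi|ft_'
python3 -m handwheel '.8 .16 0 0 0 0 0; 1.6 .32 0 0 0 0 0; 2.4 .48 0 0 0 0 0; 3.2 .64 0 0 0 0 0; 4 .8 0 0 0 0 0; 4.8 .96 0 0 0 0 0; 5.6 1.12 0 0 0 0 0; 5.6 1.12 0 0 0 0 0' | grep -E 'posi|ft_'
python3 -m handwheel '.6 .12 0 0 0 0 0; 1.2 .24 0 0 0 0 0; 1.8 .36 0 0 0 0 0; 2.4 .48 0 0 0 0 0; 2.4 .48 0 0 0 0 0' | grep -E 'posi|ft_'
python3 -m handwheel '.3 .06 0 0 0 0 0; .6 .12 0 0 0 0 0; .6 .12 0 0 0 0 0'| grep -E 'posi|ft_'
```

```text
position: [0.4245, -0.0128, 0.0968]
ft_force: [-0.3, 0.1, 1.1]
position: [0.4826, -0.0012, 0.0984]
ft_force: [-0.5, 0.4, 0.2]
position: [0.506, 0.0035, 0.0983]
ft_force: [0.1, 0.4, 0.1]
position: [0.5113, 0.0047, 0.0983]
ft_force: [0.8, 0.4, -0.1]
```

```bash
python3 -m handwheel '.3 .06 0 0 0 0 0; .5 .1 0 0 0 0 0; .5 .1 0 0 0 0 0'| grep -E 'posi|ft_'
python3 -m handwheel '.2 .04 0 0 0 0 0; .2 .04 0 0 0 0 0'| grep -E 'posi|ft_'
python3 -m handwheel '.2 .04 0 0 0 0 0; .2 .04 0 0 0 0 0'| grep -E 'posi|ft_'
```

```text
position: [0.5162, 0.0057, 0.0983]
ft_force: [-0.5, 0.4, 0.3]
position: [0.5181, 0.0061, 0.0983]
ft_force: [-0.9, 0.5, -0.5]
position: [0.5201, 0.0065, 0.0983]
ft_force: [-0.6, -0.8, -0.3]
```

```bash
python3 -m handwheel '.2 .04 0 0 0 0 0; .2 .04 0 0 0 0 0'| grep -E 'posi|ft_'
python3 -m handwheel '.15 .03 0 0 0 0 0; .15 .03 0 0 0 0 0'| grep -E 'posi|ft_'
python3 -m handwheel '.1 .02 0 0 0 0 0; .1 .02 0 0 0 0 0'| grep -E 'posi|ft_'
```

```text
position: [0.5221, 0.0069, 0.0983]
ft_force: [-0.5, -0.1, -1.0]
position: [0.5227, 0.0071, 0.0982]
ft_force: [-4.2, -0.6, 0.5]
position: [0.5229, 0.0072, 0.0981]
ft_force: [-8.8, -2.6, 3.9]
```

Run:
```python
from h import *
d=grab("top","pics/t2.png");x=cv2.resize(d["color"][165:285,270:430],(800,600),interpolation=cv2.INTER_CUBIC);cv2.imwrite("pics/t2c.png",x[...,::-1])
```

```text
(no output)
```

View pics/t2c.png

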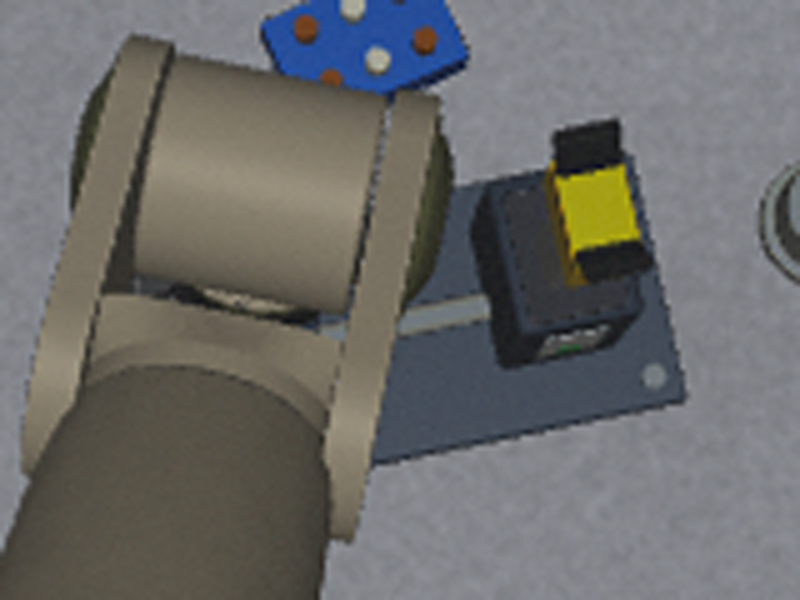

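The arm hides the lever in this view, but the 9 N reaction means it is on its stop. I'll back off, rise and check.

```bash
python3 -m handwheel '-1 -.2 0 0 0 0 0; -3 -.6 0 0 0 0 0; -6 -1.2 0 0 0 0 0; -9 -1.8 0 0 0 0 0; -9 -1.8 3 0 0 0 0; -9 -1.8 7 0 0 0 0; -10 -1.8 11 0 0 0 0; -11 -1.8 14 0 0 0 0' | grep -E 'posi|ft_'
python3 -m handwheel '-1 3 0 0 0 0 0; -2 6 1 0 0 0 0; -3 9.5 2 0 0 0 0; -4 13 2 0 0 0 0; -5 17 2 0 0 0 0; -5 20 2 0 0 0 0; -5 20 2 0 0 0 0' | grep -E 'posi|ft_'
python3 - <<'E'
from h import *
d=grab("top","pics/t3.png");x=cv2.resize(d["color"][165:285,270:430],(800,600),interpolation=cv2.INTER_CUBIC);cv2.imwrite("pics/t3c.png",x[...,::-1])
r=[b[1][0] for b in blobs(d,(0,150,80),(6,255,255))];O=np.array([.5343,-.1325])
for c in r:
    p=onz(d,*c,.106)[:2]-O;print(c,p@[.98,.2],p@[-.2,.98])
E
```

```text
position: [0.4147, -0.0108, 0.2415]
ft_force: [0.8, 0.7, -0.3]
position: [0.3636, 0.1933, 0.2588]
ft_force: [-0.1, 0.1, -0.1]
(537.5, 234.0) -0.1139840310266656 -0.3444900118067996
(320.5, 213.5) 0.03908756626084311 0.14050316222936063
(600.0, 207.0) -0.08272766581881386 -0.505185937742533
```

View pics/t3c.png

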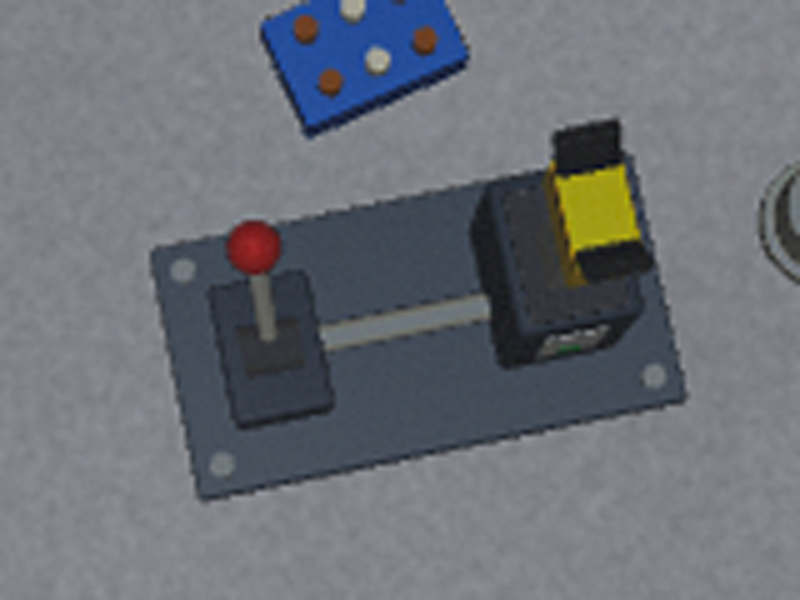

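The knob is now at stand x ≈ +39 mm, so the lever is fully over. The column is raised and nothing else has moved, so I'll hand in.

```bash
python3 -c "
from rig import env
print(env.close_job())"
```

```text
the job is handed in; nothing more can be done
None
```

The column was raised past four felt clicks, lowered until the fourth notch carried its weight, and released; the lock lever was then pushed over to its stop (knob at stand x ≈ +39 mm), and the job is handed in, with no verdict shown.

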